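# Set the hob's click dial to its long mark and start it

## Robot

A 6-joint arm with a two-finger parallel gripper is mounted at the origin on the work surface. World frame = base frame: x ahead of the robot, y to its left, z up, the work surface at z = 0. Lengths are in m, angles in rad, forces in N, time in s.
With the tool pointing down it reaches from about 0.3 to 1 m from the base axis. Payload 5.1 kg.
Tool frame: the origin (TCP) lies at the very end of the fingers, on their centre line; the grasp point (between the pads) lies behind it (bot.hold_point_z is the x of the grasp point in the tool frame, in m); x points along the fingers, z is the direction in which the jaws open and shut, and the axes are right-handed (so a half turn about x gives the same grasp; the last joint's range is limited). The gripper opens to 95 mm and grips with 3 to 60 N. Pads are 20 mm wide; open, the fingers measure 119 mm over their backs; the gripper's body (75 mm by 180 mm) begins 59 mm behind the grasp point.
Start: joints at [-1.369, 0.124, 1.65, -0, 1.367, -0.083], TCP at [0.183, -0.624, 0.215] pointing down, gripper open.
Joint ranges: [-2.61, 2.61], [-1.02, 2.33], [0.03, 2.71], [-1.35, 4.49], [0.32, 2.68], [-2.91, 2.91]. Speed limits (rad/s): [2.57, 2.57, 3.14, 3.14, 3.14, 3.14].

## Interface

Orientations are given as a unit quaternion [x, y, z, w].
In Python, from rig import bot, camera, calibration, ticket, search_frame, silhouettes, place_of gives the robot as it stands.
- The arm moves only by the tool arm_command, never from a script. Its argument "moves" is a list that holds one entry, the list of rows, each a list of 4 numbers: the shift along the world's x, y, z in m, then the turn about the world's z in rad. A call has 1 to 20 rows; each row is the pose to reach, as a shift and turn from the pose commanded when the call began; what a row does not reach only later rows make up. A row lasts 1/8 s, in which the tool goes at most 62.5 mm and 10.7 degrees, less where a joint would pass 70% of its speed; a pose out of reach is approached as far as the arm can. A call with a gripper value outside its range is refused whole. "fingers" is the closure, from -1 (fully open) to 1 (shut), set as the call begins (left out, the last holds). The fingers move at their own pace and stop on an object; "newtons" is the grip in N (left out, the last holds). Time passes only in rows, so rows that repeat a pose let the fingers close. It gives the time, the measured TCP pose, the force and the opening at its end, in the units of the state.
- bot.get_obs(): the state, without advancing time (a new reading comes with each control period).
- camera(name): name is "scene" or "side" or "wrist"; returns the picture (480x640x3 uint8, red, green, blue); there is no depth.
- calibration(name): a dict with "vertical_fov" (degrees; the focal length in pixels is half the picture's height over the tangent of half this angle, whatever the lens; pixels are square), "cx", "cy" (the principal point, pixels), "rvec" (rotation vector, rad) and "tvec" (3), from world to camera coordinates, as OpenCV has them. Camera axes: x right, y down, z forward; pixel columns grow to the right and rows downward; lengths in m; the calibration is good to about 2 mm. A picture is of the moment at which its call begins: read the wrist's pose just before it. calibration takes no time and is no camera call; for the wrist camera it gives the pose at the moment of the call.
- ticket.close_job(): hands the job in, once; it reports no verdict.
Trained networks look in the newest picture that a camera, given by its name, has taken for a name from the list of things; names that differ only in an ending like _2 or _b are one class to them, and where a whole thing is asked for, a point or a joint stands for the part that bears it (a point fixed in the world has none). Each returns a list of dicts, best first, with "conf" (0 to 1); they miss things now and then, are a little off and sometimes report something else, mostly with a low value. They report only what shows in the picture. A call takes as long as a camera call.
- search_frame(camera, label): "position" ([x, y, z] in m, in the coordinates of the camera as it stood for that picture, good to about 4 mm: the middle of the surface that is visible of it).
- silhouettes(camera, label): "mask" (480x640 bool, what is visible of it).
- place_of(camera, label): "position" ([x, y, z] in m, in the coordinates of the camera as it stood for that picture, good to about 4 mm: a listed point, or the origin of a listed thing).
The state is a dict: "clock": time; "joint_positions": joint angles; "joint_vel": joint speeds; "joint_efforts": joint torques, N m; "ee_pos": TCP position; "eef_rot": TCP orientation; "wrist_force": force on the tool from outside, world axes, zero at the start; "torque": the same for the moment, N m; "finger_gap": opening from 0.0 (shut) to 1.0 (fully open).
Only numpy, scipy, OpenCV 4.12 (cv2) and the standard library are available. Lean on these libraries where they do the work, as an engineer would, in place of code of your own. Each camera call takes 0.05 s, during which the arm holds its last target. There are 200 camera calls.

## Task

Set the heat under the aluminium vessel: with a fingertip on its face, drag the hob's low knurled dial clockwise, click by click, until it clicks in with its white line pointing at the one long mark, and let go. Then press the small round start button next to it all the way in and let it spring back. Do not lift or shift the vessel or anything else on the ledge.

Things in the scene. Friction and masses are not known exactly. Their poses are not given: they have to be found in the camera images.
- hob: Counter-top ceramic hob, 380 mm long (its x), 290 mm wide, fixed, top 62 mm above the ledge. Origin at the centre of its underside; its x points from the control panel (flat aluminium strip at the end near the robot) to the glass plate. Dial and start button sit on the panel, 137 mm to -x of the origin, one 75 mm to its left (+y), one 75 mm to its right; which side is which changes.
- dial_unit: The dial's fixed mount. Origin on the dial's axis at the panel surface, z up, x parallel to the hob's x. Steel bezel ring 79 mm across, 4 mm high. Outside it seven raised black ribs 30 degrees apart on the half towards +x: the first towards +y, on clockwise from above to the last towards -y. The fourth, exactly towards +x, is the long mark (16 mm); the others are 6 mm long.
- dial_top (a point): On the dial's axis, level with its flat top when not pressed (10 mm above the panel). Black soft-touch (rubbery) dial, top 55 mm across, knurled shoulder sloping out to 67 mm: too low to pinch. White line from centre to edge: its pointer. It sinks on a spring under a press (1.3 N to start, 2.2 N more per mm, 4 mm at most). A fingertip pressing 4 to 8 N 17 mm off the axis drags it round.
- dial (a joint): Dial angle, rad: 0 with the white line at the first rib (dial_unit's +y), growing clockwise from above, stops at 0 and 3.14. It clicks into a seat every 0.524 (30 degrees); 1.571 is the seat at the long mark. Starts seated at the second or third rib. Leaving a seat takes about 0.027 N m; past half way it snaps on into the next by itself.
- start_base: Fixed steel collar of the start button, 35 mm across, 4 mm high; origin at its centre on the panel surface (62 mm above the ledge), x parallel to the hob's x.
- start_top (a point): Centre of the top face of the start button: a black plastic cap 26 mm across, standing 10 mm above the panel when out; moves with the cap.
- start (a joint): How far the start button is pressed, m: 0 out, 0.005 fully in. Spring: about 1.4 N to start, 5 N fully in; springs back when let go.
- vessel: Open aluminium vessel, 184 mm across the rim, 70 mm high, loose, standing on the hob's glass 60 mm to +x of the hob's origin; origin at the centre of its underside. Must stay.
- bowl_a: Small steel bowl, 100 mm across, 40 mm high, loose on the ledge near the hob; origin at the centre of its underside. Must stay.
- bowl_b: The same bowl again, in another place. Must stay.
- lid: Blue plastic lid lying flat on the ledge near the hob, 112 mm across, 14 mm high, loose; origin at the centre of its underside. Must stay.
- roller: Granite roller stone, 68 mm thick, 290 mm long along its y, loose on the grinding slab on the left (slab 400 x 230 x 60 mm); origin at the middle of its underside. Must stay.
- jar: White ceramic jar with steel cap, 76 mm across, about 110 mm high, loose, standing on the near end of the grinding slab; origin at the centre of its underside. Must stay.
- ladle: Wooden ladle, about 270 mm long along its x, 12 mm thick, lying on the block cubby (200 mm high) far right; origin at the middle underneath. Must stay.

How it is judged:
On the way, in this order (a step that is already met when the one before it is completed fails the run):
1. a fingertip presses on the dial (contact force between the fingers and dial_unit above 0.5 N), for 0.05 s.
2. the dial has been turned to the long mark, clicked in and let go (value of joint dial between 1.451 and 1.691 rad and contact force between the fingers and dial_unit below 0.1 N and value of joint start below 0.001 m), for 0.2 s.
3. then the start button is pressed all the way in by the fingers (value of joint dial between 1.451 and 1.691 rad and value of joint start above 0.004 m and contact force between the fingers and start_base above 0.5 N), for 0.05 s.
At the end, for the whole second after the job is handed in: The dial sits in the click of the long mark (within 0.12 rad, at rest), the start button has been pressed after that and is out again (under 1 mm), and vessel (within 12 mm), bowls, lid, roller stone, jar and ladle (within 20 mm) are where they were (value of joint dial between 1.451 and 1.691 rad and velocity of joint dial between -0.1 and 0.1 rad/s and value of joint start below 0.001 m and distance of vessel from where it was at the start of the episode below 0.012 m and distance of each of bowl_a, bowl_b, lid, roller, jar, ladle from where it was at the start of the episode below 0.02 m); the robot touches nothing.
It fails at once if the start button is pressed while the dial is not on the long mark (value of joint start above 0.003 m and not (value of joint dial between 1.451 and 1.691 rad)).
It fails at once if the vessel on the hob is lifted or shifted by more than 12 mm (distance of vessel from where it was at the start of the episode above 0.012 m).
It fails at once if a bowl, the lid, the roller stone, the jar or the ladle is lifted or shifted by more than 20 mm (distance of any of bowl_a, bowl_b, lid, roller, jar, ladle from where it was at the start of the episode above 0.02 m).
It also fails if it takes over 45 s, if anything falls off the work surface, if the arm or the gripper's body presses on something with over 40 N, if the wrist force passes 120 N, or if a joint passes its speed limit or range.

## Working session

There is one attempt and no reset: what is moved stays moved. The work goes in short steps, Python scripts to look and compute and a tool call to move; the robot and the scene stay as the last step left them, time stands still between calls to the robot, and variables do not carry over. Pictures are saved under pics/ and viewed, about 8 in all and at most 12, crops included, and the job is handed in when it is done.

Besides the shell and the picture viewer there is one more tool, called as name([rows], argument=value, ...), one row to a line, values as JSON. arm_command: Moves the arm, as the interface text tells. Its arguments: {"type":"object","properties":{"moves":{"type":"array","items":{"type":"array","items":{"type":"array","items":{"type":"number"}}}},"fingers":{"type":"number"},"newtons":{"type":"number"}},"required":["moves"]}

```bash
mkdir -p pics; cat > h.py <<'E'
import numpy as np, cv2
from rig import bot, camera, calibration, ticket, search_frame, silhouettes, place_of
def cal(n):
    c=calibration(n); f=240/np.tan(np.radians(c["vertical_fov"])/2)
    R=cv2.Rodrigues(np.array(c["rvec"],float))[0]; return f,c["cx"],c["cy"],R,np.array(c["tvec"],float).ravel()
def world(n,p): f,cx,cy,R,t=cal(n); return R.T@(np.array(p)-t)
def proj(n,P):
    f,cx,cy,R,t=cal(n); q=R@np.array(P)+t; return np.array([cx+f*q[0]/q[2],cy+f*q[1]/q[2]])
def onplane(n,uv,z):
    f,cx,cy,R,t=cal(n); d=R.T@np.array([(uv[0]-cx)/f,(uv[1]-cy)/f,1]); o=-R.T@t; return o+d*(z-o[2])/d[2]
def snap(n,name):
    im=camera(n); cv2.imwrite(f"pics/{name}.png",im[:,:,::-1]); return im
E
python3 - <<'E'
from h import *
np.set_printoptions(precision=4,suppress=True)
o=bot.get_obs(); print(o["clock"],o["ee_pos"],o["eef_rot"],o["wrist_force"],o["finger_gap"],bot.hold_point_z)
for n in ("scene","side","wrist"):
    snap(n,n+"0")
    for l in ("hob","dial_unit","dial_top","start_base","start_top","vessel","bowl_a","lid","jar"):
        print(n,l,[(round(r["conf"],2),world(n,r["position"])) for r in place_of(n,l)[:2]])
print(bot.get_obs()["clock"])
a=cv2.imread("pics/scene0.png");b=cv2.imread("pics/side0.png")
cv2.imwrite("pics/both.png",cv2.resize(np.vstack([a,b]),(400,600)))
E
```

```text
0.0 [ 0.1825 -0.6232  0.2134] [ 0.4245  0.5665 -0.4235  0.5653] [-0.3909 -0.9591  0.5989] 0.998835352597586 -0.0188
scene hob [(0.92, array([ 0.5817,  0.0199, -0.0017])), (0.41, array([ 0.4785, -0.0959,  0.0621]))]
scene dial_unit [(0.96, array([ 0.4792, -0.096 ,  0.0672])), (0.18, array([ 0.4789, -0.0918,  0.0716]))]
scene dial_top [(0.72, array([ 0.4774, -0.0926,  0.0723])), (0.36, array([0.5836, 0.0156, 0.0026]))]
scene start_base [(0.54, array([0.43  , 0.0443, 0.0625]))]
scene start_top [(0.37, array([0.4334, 0.0477, 0.0702]))]
scene vessel [(0.62, array([0.6453, 0.0252, 0.0618]))]
scene bowl_a [(0.67, array([ 0.6115, -0.2069, -0.005 ])), (0.64, array([0.4124, 0.1951, 0.0014]))]
scene lid [(0.82, array([0.5657, 0.2368, 0.0009])), (0.58, array([0.4319, 0.0471, 0.0644]))]
scene jar [(0.73, array([0.394 , 0.4648, 0.0631]))]
side hob [(0.84, array([0.587 , 0.0188, 0.0037]))]
side dial_unit [(0.65, array([ 0.4779, -0.0935,  0.0601]))]
side dial_top [(0.62, array([ 0.4796, -0.0918,  0.0731])), (0.24, array([ 0.4785, -0.0911,  0.0622]))]
side start_base [(0.49, array([0.433 , 0.0497, 0.0636]))]
side start_top [(0.38, array([0.4341, 0.046 , 0.0714]))]
side vessel [(0.8, array([0.6495, 0.0285, 0.0621])), (0.17, array([0.5431, 0.5076, 0.0624]))]
side bowl_a [(0.89, array([0.4138, 0.1944, 0.0042])), (0.61, array([ 0.6087, -0.2026,  0.0002]))]
side lid [(0.71, array([0.5645, 0.2406, 0.0015]))]
side jar [(0.67, array([0.5442, 0.5068, 0.0643])), (0.63, array([0.3909, 0.4677, 0.064 ]))]
wrist hob []
wrist dial_unit []
wrist dial_top []
wrist start_base []
wrist start_top []
wrist vessel []
wrist bowl_a []
wrist lid []
wrist jar []
1.5
```

View pics/scene0.png

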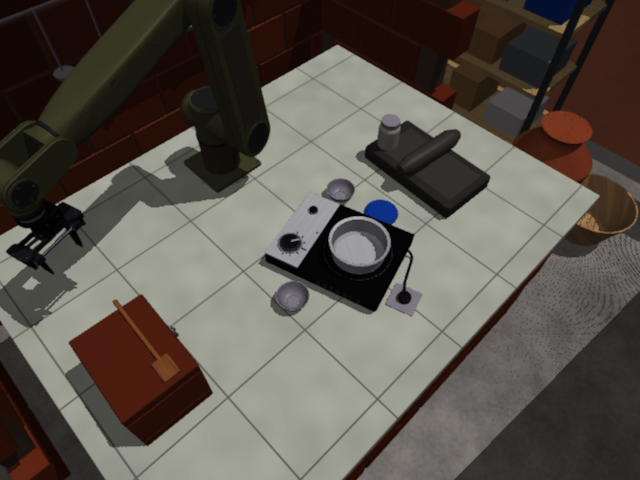

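The scene shows the dial at about (291,241) and the start button at about (313,210). The hob x axis is yawed about 0.31 rad, and the tool's jaw axis is already nearly parallel to hob y.

```bash
python3 - <<'E'
from h import *
f,cx,cy,R,t=cal("wrist"); print(f,-R.T@t-bot.get_obs()["ee_pos"], R)
E
```

```text
389.83796263744455 [0.06660694 0.01883327 0.17042713] [[ 2.80624644e-01 -9.59817174e-01  8.95887134e-04]
 [-9.29863173e-01 -2.71635299e-01  2.48130498e-01]
 [-2.37916559e-01 -7.04645852e-02 -9.68726201e-01]]
```

arm_command([
  [[0, 0.0, 0.06, 0], [0, 0.03, 0.1, 0], [0.0, 0.08, 0.13, 0], [0.03, 0.13, 0.13, 0], [0.06, 0.18, 0.13, 0], [0.09, 0.23, 0.13, 0], [0.12, 0.28, 0.13, 0], [0.15, 0.33, 0.13, 0], [0.18, 0.38, 0.13, 0], [0.21, 0.43, 0.13, 0], [0.24, 0.48, 0.13, 0], [0.25, 0.53, 0.11, 0], [0.25, 0.53, 0.09, 0], [0.25, 0.53, 0.09, 0], [0.25, 0.53, 0.09, 0]],
], fingers=1, newtons=20)

```text
clock: 3.38
ee_pos: [0.4325, -0.095, 0.3052]
eef_rot: [0.425, 0.565, -0.425, 0.566]
wrist_force: [-0.0, 0.8, 0.0]
finger_gap: 0.007
```

```bash
python3 - <<'E'
from h import *
np.set_printoptions(precision=4,suppress=True)
snap("wrist","w1")
for l in ("hob","dial_unit","dial_top","start_base","start_top","vessel"):
    print(l,[(round(r["conf"],2),world("wrist",r["position"])) for r in place_of("wrist",l)[:2]])
E
```

```text
hob [(0.64, array([0.5881, 0.0167, 0.0005]))]
dial_unit [(0.77, array([ 0.4754, -0.0892,  0.0635]))]
dial_top [(0.56, array([ 0.4742, -0.0952,  0.0736]))]
start_base [(0.67, array([0.43  , 0.0481, 0.0601]))]
start_top []
vessel []
```

View pics/w1.png

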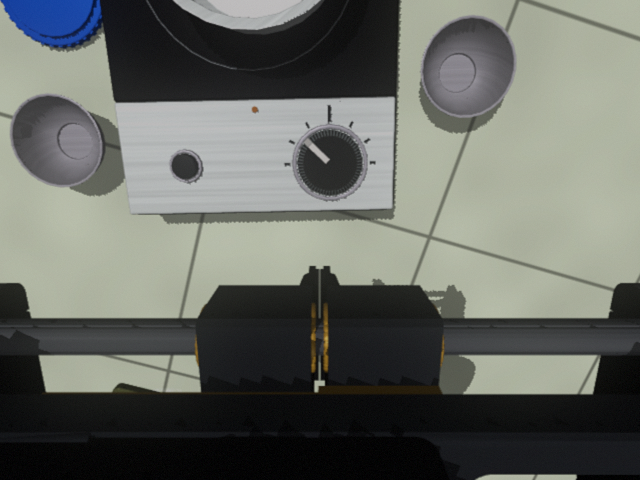

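The wrist view shows the dial near (330,161), its white line running to about (306,139), the long mark at about (329,107–122) and the button at (186,166). I'll enlarge it and measure the line precisely.

```bash
cat >> h.py <<'E'
def rectify(im,n,c,z,half=0.06,px=600):
    # top view: world patch centred c at height z; +x up, +y left
    s=px/(2*half); W=[(c[0]+half,c[1]+half),(c[0]+half,c[1]-half),(c[0]-half,c[1]-half),(c[0]-half,c[1]+half)]
    src=np.float32([proj(n,[*w,z]) for w in W]); dst=np.float32([[0,0],[px,0],[px,px],[0,px]])
    return cv2.warpPerspective(im,cv2.getPerspectiveTransform(src,dst),(px,px),flags=cv2.INTER_CUBIC)
E
python3 - <<'E'
from h import *
im=cv2.imread("pics/w1.png")
r=rectify(im,"wrist",(0.477,-0.093),0.072)
cv2.imwrite("pics/r1.png",r)
np.set_printoptions(precision=4,suppress=True)
for uv in [(186,166)]: print(onplane("wrist",uv,0.072))
E
```

```text
[0.4324 0.0462 0.072 ]
```

View pics/r1.png

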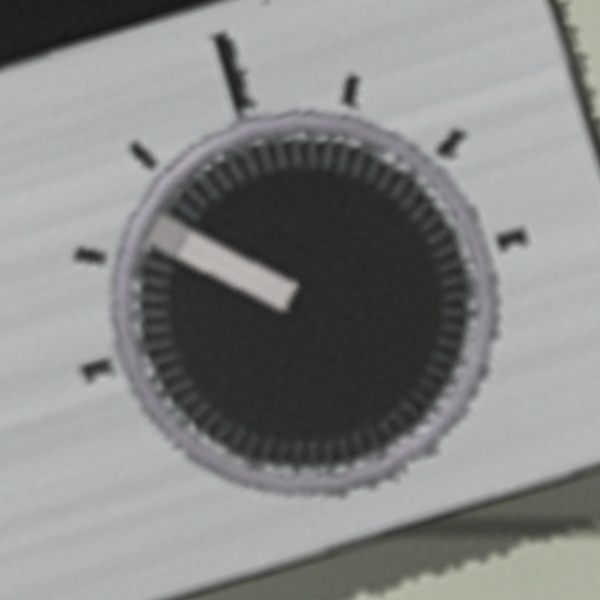

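The line reads about 46° short of the long mark, between the second and third ribs. I'll go down above the face on the near side, then take a reading in code before touching it.

arm_command([
  [[0.015, -0.006, -0.05, 0], [0.031, -0.012, -0.1, 0], [0.031, -0.012, -0.15, 0], [0.031, -0.012, -0.19, 0], [0.031, -0.012, -0.22, 0], [0.031, -0.012, -0.22, 0], [0.031, -0.012, -0.22, 0]],
])

```text
clock: 4.6
ee_pos: [0.4646, -0.1062, 0.0861]
eef_rot: [0.424, 0.565, -0.424, 0.567]
wrist_force: [-0.1, 0.1, 0.9]
finger_gap: 0.004
```

```bash
cat >> h.py <<'E'
def line_angle(im,n,c,z=0.072):
    # azimuth of white line in world, deg; im BGR
    r=rectify(im,n,c,z); g=cv2.cvtColor(r,cv2.COLOR_BGR2GRAY)
    yy,xx=np.mgrid[:600,:600]; d=np.hypot(xx-300,yy-300)/5
    m=(g>110)&(d<26); v,u=np.nonzero(m)
    ang=np.degrees(np.arctan2(300-u.mean(),300-v.mean()))
    (vx,vy,_,_)=cv2.fitLine(np.float32(np.c_[u,v]),cv2.DIST_HUBER,0,.01,.01).ravel()
    return m.sum(),ang,np.degrees(np.arctan2(-vx,-vy)),r
E
python3 - <<'E'
from h import *
o=bot.get_obs(); print(o["clock"],o["ee_pos"],o["wrist_force"],o["joint_positions"])
c=(0.4768,-0.0942)
im=snap("wrist","w2")[:,:,::-1].copy()
q=line_angle(im,"wrist",c); print(q[:3]); cv2.imwrite("pics/r2.png",q[3])
s=snap("scene","s2")[:,:,::-1].copy()
a=[rectify(x,"scene",c,0.072) for x in (cv2.imread("pics/scene0.png"),s)]
cv2.imwrite("pics/m2.png",cv2.resize(np.hstack([q[3]]+a),(800,267)))
E
```

```text
4.6 [ 0.46457927 -0.10620816  0.08612739] [-0.1444262   0.12279399  0.86650989] [-3.37491749e-01 -1.50255643e-01  2.14750903e+00  5.78157742e-05
  1.14225413e+00  9.48616298e-01]
(np.int64(3768), np.float64(65.79070850499576), np.float32(-116.84703))
```

View pics/m2.png

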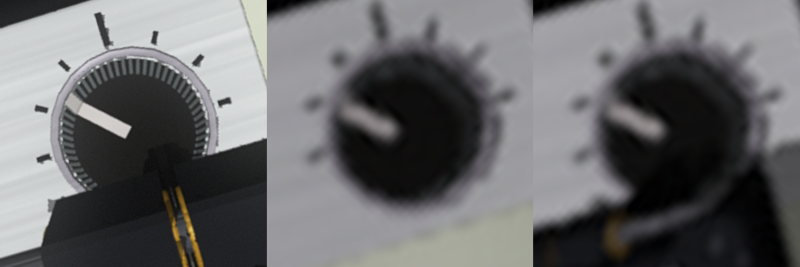

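The line sits halfway between ribs in all three views. I'll press down in stages and read the force.

arm_command([
  [[0, 0, -0.008, 0], [0, 0, -0.012, 0], [0, 0, -0.014, 0], [0, 0, -0.015, 0], [0, 0, -0.015, 0], [0, 0, -0.015, 0]],
])

```text
clock: 5.45
ee_pos: [0.4638, -0.1059, 0.0701]
eef_rot: [0.424, 0.566, -0.424, 0.566]
wrist_force: [-1.4, 0.1, 5.8]
finger_gap: 0.005
```

arm_command([
  [[-0.0011, 0.0014, 0, -0.105], [-0.0021, 0.0029, 0, -0.21], [-0.0029, 0.0045, 0, -0.314], [-0.0035, 0.0061, 0, -0.419], [-0.004, 0.0078, 0, -0.524], [-0.004, 0.0078, 0, -0.524], [-0.004, 0.0078, 0, -0.524]],
])

```text
clock: 6.32
ee_pos: [0.46, -0.0986, 0.0701]
eef_rot: [-0.556, -0.437, 0.556, -0.438]
wrist_force: [-0.3, -2.6, 5.1]
finger_gap: 0.002
```

```bash
cat > look.py <<'E'
import sys
from h import *
c=(0.4768,-0.0942); k=sys.argv[1]
im=snap("wrist","w"+k)[:,:,::-1].copy()
q=line_angle(im,"wrist",c); print(q[:3])
s=snap("scene","s"+k)[:,:,::-1].copy()
cv2.imwrite(f"pics/m{k}.png",cv2.resize(np.hstack([q[3],rectify(s,"scene",c,0.072)]),(800,400)))
E
python3 look.py 3
```

```text
(np.int64(3728), np.float64(36.58675485831073), np.float32(-143.26846))
```

View pics/m3.png

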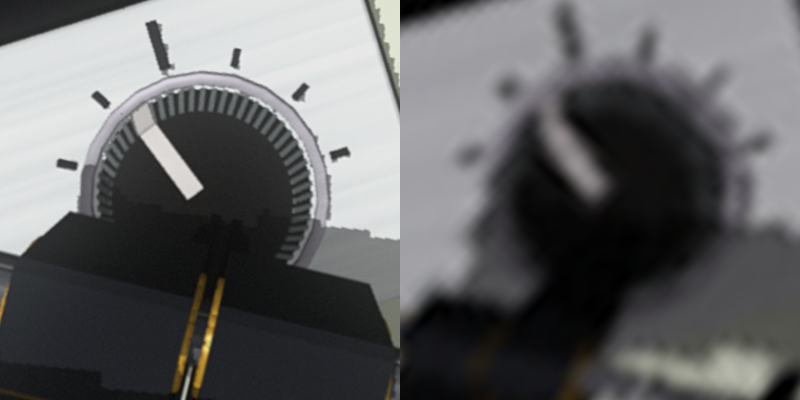

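arm_command([
  [[-0.0003, 0.0018, 0, -0.105], [-0.0004, 0.0035, 0, -0.21], [-0.0002, 0.0056, 0, -0.332], [-0.0002, 0.0056, 0, -0.332], [-0.0002, 0.0056, 0, -0.332]],
])

```text
clock: 7.05
ee_pos: [0.4594, -0.0928, 0.0699]
eef_rot: [-0.62, -0.339, 0.62, -0.34]
wrist_force: [-2.6, -2.1, 5.2]
finger_gap: 0.003
```

```bash
python3 look.py 4
```

```text
(np.int64(3449), np.float64(14.636358618612627), np.float32(-163.2885))
```

The line now reads about 16° against a mark at about 18°. Lifting to let it click in, then checking.

arm_command([
  [[0, 0, 0.004, 0], [0, 0, 0.03, 0], [0, 0, 0.06, 0.1], [-0.03, 0, 0.09, 0.2], [-0.03, 0, 0.09, 0.3], [-0.03, 0, 0.09, 0.3]],
])

```text
clock: 7.9
ee_pos: [0.4292, -0.092, 0.1594]
eef_rot: [0.563, 0.428, -0.563, 0.428]
wrist_force: [0.8, -0.1, -0.5]
finger_gap: 0.001
```

```bash
python3 look.py 5; python3 - <<'E'
from h import *
for l in ("start_base","start_top"):
    for n in ("wrist","scene"): print(l,[(round(r["conf"],2),world(n,r["position"]).round(4)) for r in place_of(n,l)[:2]])
E
```

```text
(np.int64(3914), np.float64(17.294535700135622), np.float32(-162.54869))
start_base [(0.7, array([0.433 , 0.0476, 0.0616]))]
start_base [(0.52, array([0.4308, 0.0493, 0.0634]))]
start_top [(0.83, array([0.4317, 0.0461, 0.0721]))]
start_top [(0.4, array([0.433 , 0.0496, 0.0676]))]
```

View pics/m5.png

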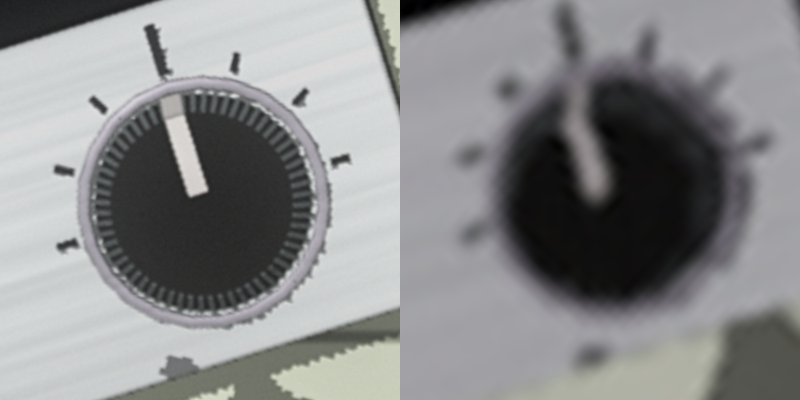

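The line is in the click at the long mark. Next, the start button.

arm_command([
  [[0.001, 0.06, 0, 0], [0.0025, 0.12, 0, 0], [0.0025, 0.1395, -0.03, 0], [0.0025, 0.1395, -0.07, 0], [0.0025, 0.1395, -0.085, 0], [0.0025, 0.1395, -0.09, 0], [0.0025, 0.1395, -0.093, 0], [0.0025, 0.1395, -0.0935, 0], [0.0025, 0.1395, -0.0935, 0], [0.0025, 0.1395, -0.0935, 0]],
])

```text
clock: 9.45
ee_pos: [0.4326, 0.0468, 0.0672]
eef_rot: [0.563, 0.427, -0.563, 0.428]
wrist_force: [-3.2, 0.1, 6.0]
finger_gap: 0.004
```

arm_command([
  [[0, 0, -0.0005, 0], [0, 0, -0.001, 0], [0, 0, -0.001, 0], [0, 0, -0.001, 0]],
])

```text
clock: 9.95
ee_pos: [0.4326, 0.0468, 0.0671]
eef_rot: [0.563, 0.427, -0.563, 0.428]
wrist_force: [-6.6, -1.0, 11.6]
finger_gap: 0.002
```

The force rose to 11.6 N with no further travel, so the button is at its stop. Releasing and retreating.

arm_command([
  [[0, 0, 0.005, 0], [0, 0, 0.03, 0], [0, 0, 0.08, 0], [-0.02, -0.04, 0.12, 0], [-0.04, -0.08, 0.15, 0], [-0.04, -0.08, 0.15, 0], [-0.04, -0.08, 0.15, 0]],
])

```text
clock: 10.82
ee_pos: [0.392, -0.0328, 0.2146]
eef_rot: [0.563, 0.428, -0.563, 0.428]
wrist_force: [0.8, -0.3, 0.4]
finger_gap: 0.005
```

```bash
python3 look.py 6; python3 - <<'E'
from h import *
o=bot.get_obs(); print(o["clock"],o["ee_pos"],o["wrist_force"])
a=cv2.imread("pics/scene0.png").astype(int);b=cv2.imread("pics/s6.png").astype(int)
d=(np.abs(a-b).max(2)>40).astype(np.uint8)
print("start_top",[(round(r["conf"],2),world("wrist",r["position"]).round(4)) for r in place_of("wrist","start_top")[:1]])
n,_,st,ce=cv2.connectedComponentsWithStats(d)
print([(s[:5].tolist()) for s in st[1:] if s[4]>8])
cv2.imwrite("pics/f6.png",np.hstack([cv2.resize(cv2.imread("pics/w6.png"),(400,300)),b[150:450,230:630].astype(np.uint8)]))
E
```

```text
(np.int64(3895), np.float64(19.524825010134435), np.float32(-162.5654))
10.925 [ 0.39159705 -0.0321978   0.21369352] [-0.31420932 -0.83087554 -0.71021483]
start_top [(0.93, array([0.4301, 0.0465, 0.0748]))]
[[103, 0, 42, 63, 1307], [141, 0, 36, 23, 548], [212, 0, 24, 31, 567], [178, 18, 13, 9, 79], [222, 22, 25, 35, 369], [248, 32, 10, 21, 89], [40, 40, 75, 91, 2404], [253, 58, 11, 9, 60], [235, 59, 81, 129, 4637], [110, 62, 12, 6, 29], [218, 80, 13, 8, 25], [249, 88, 9, 11, 11], [230, 94, 11, 12, 90], [0, 122, 33, 26, 97], [6, 126, 55, 61, 411], [175, 126, 25, 22, 272], [434, 129, 24, 10, 55], [451, 133, 11, 18, 44], [0, 140, 178, 188, 10499], [178, 146, 19, 8, 93], [25, 153, 12, 11, 16], [0, 160, 20, 26, 230], [58, 168, 11, 6, 14], [179, 174, 93, 73, 2738], [44, 177, 9, 6, 17], [381, 180, 5, 8, 13], [2, 182, 40, 23, 105], [388, 190, 10, 3, 15], [291, 238, 9, 3, 18], [290, 242, 10, 5, 25]]
```

View pics/f6.png

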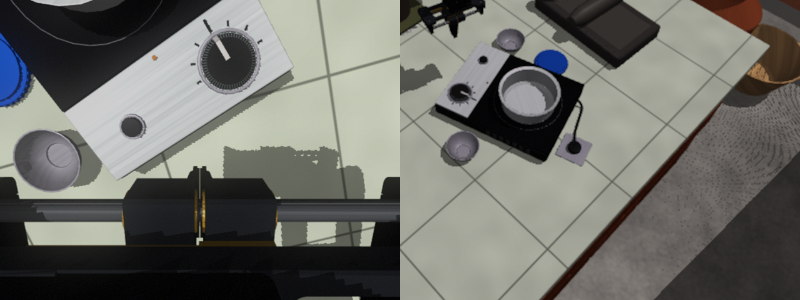

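The line is on the mark, and the button is out. A small image difference near the roller needs a check before handing in.

```bash
python3 - <<'E'
from h import *
a=cv2.imread("pics/scene0.png");b=cv2.imread("pics/s6.png")
cv2.imwrite("pics/roll.png",np.hstack([cv2.resize(x[100:220,360:500],(400,343),interpolation=cv2.INTER_CUBIC) for x in (a,b)]))
E
```

```text
(no output)
```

View pics/roll.png

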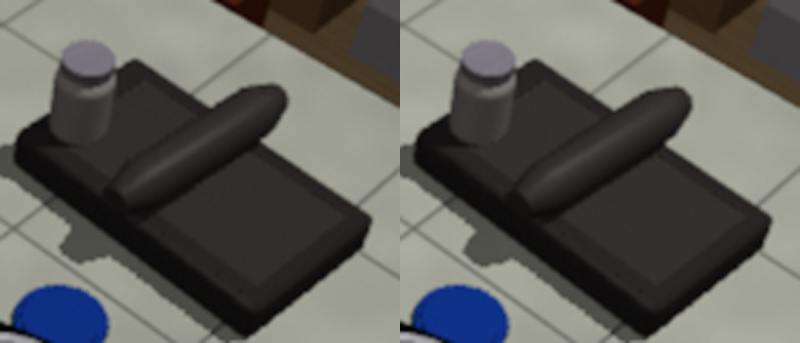

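The roller has crept a few millimetres on its own (the arm was never near it), well within 20 mm. I'm handing in now.

```bash
python3 -c "
from h import *
print(ticket.close_job(), bot.get_obs()['clock'])"
```

```text
the job is handed in; nothing more can be done
the job is handed in; nothing more can be done
```

The dial is on the long mark and the start button has been pressed after it. I handed the job in at about 11 s; the system gives no verdict.

- **Dial:** I pressed it with the shut fingertips at about 5.5 N, 17 mm off its axis. I dragged it about 48° clockwise in two moves, then lifted off. After lifting, its line read about 17.4° against the mark's roughly 18°, and it read the same after the button press.
- **Start button:** I pressed it until it stopped, at 11.6 N with no further travel, then released it. The network then placed its top at about 75 mm, against 72 mm when fully out, so it is back out within the 4 mm accuracy.

**Disagreements:**
- The white line started about halfway between the second and third ribs, not seated at one of them as described. I went by the picture.
- The roller stone crept by roughly 5 mm in the scene picture, though the arm was never near it. That is under its 20 mm limit.

In the last scene picture the vessel, bowls, lid and jar showed no change. The arm's starting pose hid part of the area near the ladle, so I could not compare it fully there. The arm was clear of everything, with wrist force near zero.

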